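# Stir the waxed wooden beads

## Task

The waxed wooden beads in the blue pot must not stick together: with the red-handled, brass-footed stirrer, its foot down among the beads close to the pot's floor, start at the side of the pot's handle and sweep once all the way round midway between middle and wall, anticlockwise seen from above, back to the handle, so that the dark bead is pushed clear of where it lay. Then stand the stirrer gently upright on the round cork coaster, its foot wholly on the cork, and let go; the dark bead must stay in the pot.

Things in the scene. Friction and masses are not known exactly. Their poses are not given: they have to be found in the camera images.
- stirrer: loose turned rod, upright on its foot on the bench, 190 mm tall, 0.2 kg. Origin: centre of the foot's underside; z up the rod; round, any yaw. Flat brass foot 24 mm across, 26 mm tall, pale shaft 14 mm across, and from 108 mm up to the top a red handle, 26 mm across between 116 and 182 mm: grip it there from above. Upright brown tools without brass foot (burnisher, mallet) are bystanders.
- pot: round blue pot, fixed, rim 55 mm high, 168 mm outside, wall 5 mm; flat inner floor 152 mm across, 6 mm above the bench. Origin: centre of underside; z up, x towards its only handle, a dark wooden bar reaching 166 mm from the centre, 38 to 50 mm high. Six loose barrel beads (22 mm across, 20 mm tall, 12 g) stand in a ring 36 mm from the centre; the middle is free, 42 mm across.
- dark_bead: the one dark brown bead among five pale ones in the pot: a barrel 22 mm across, 20 mm tall, standing on its flat end at the start. Origin: centre of its underside as it stands then. It starts at least about a quarter of the way round from the pot's handle and slides easily.
- coaster: the round cork coaster, a disc 100 mm across and 8 mm thick, fixed to the bench. Origin: centre of its underside, on the bench; its top is 8 mm above it. The square white tile is a bystander.

How it is judged:
By the outcome, as a careful person would: the job done as asked, in the order asked, and still so for the second after the job is handed in, with the robot touching nothing.
It also fails if it takes over 58 s, if anything falls off the work surface, if the arm or the gripper's body presses on something with over 40 N, if the wrist force passes 120 N, or if a joint passes its speed limit or range.

## Robot

A 7-joint arm with a two-finger parallel gripper is mounted at the origin on the work surface. World frame = base frame: x ahead of the robot, y to its left, z up, the work surface at z = 0. Lengths are in m, angles in rad, forces in N, time in s.
With the tool pointing down it reaches from about 0.425 to 0.95 m from the base axis. Payload 16.7 kg.
Tool frame: the origin (TCP) lies midway between the tips of the shut fingers; the grasp point (between the pads) lies 19 mm behind it (manip.pinch_z is the z of the grasp point in the tool frame, in m); z points along the fingers, y is the line along which they close (so a half turn about z gives the same grasp; the last joint's range is limited). The gripper opens to 94 mm and grips with 3 to 60 N. Pads are 16 mm wide; open, the fingers measure 119 mm over their backs; the gripper's body (75 mm by 177 mm) begins 78 mm behind the grasp point.
Start: joints at [-1.46, 0.426, 0.074, 1.606, -0.034, 1.111, -0.067], TCP at [0.173, 0.652, 0.178] pointing down, gripper open.
Joint ranges: [-2.85, 2.85], [-0.5, 2.14], [-1.23, 1.37], [0.21, 2.46], [-1.02, 4.16], [0.16, 2.05], [-2.73, 2.73]. Speed limits (rad/s): [1.89, 1.89, 2.39, 2.39, 3.01, 3.01, 3.01].

## Interface

Orientations are given as a unit quaternion [x, y, z, w].
In Python, from workcell import manip, imaging gives the robot as it stands.
- The arm moves only by the tool drive_tool, never from a script. Its argument "steps" is a list of rows, each an object of numbers: "claw": the closure, from 0 (fully open) to 1 (shut); "dx", "dy", "dz": the shift along the tool's x, y, z in m; "wx", "wy", "wz": the turn, a rotation vector about the tool's x, y, z in units of 8 degrees (1.0 is 8 degrees). In form: [{"claw": .., "dx": .., "dy": .., "dz": .., "wx": .., "wy": .., "wz": ..}, ...]. A call has 1 to 10 rows; each row is the pose to reach, as a shift and turn from the pose commanded when the call began, along the tool's axes at that moment; what a row does not reach only later rows make up. A row lasts 1/8 s, in which the tool goes at most 62.5 mm and 10.7 degrees, less where a joint would pass 70% of its speed; a pose out of reach is approached as far as the arm can. A call with a gripper value outside its range is refused whole. The fingers move at their own pace and stop on an object; "newtons" is the grip in N (left out, the last holds). Time passes only in rows, so rows that repeat a pose let the fingers close. It gives the time, the measured TCP pose, the force, the opening and the grip force at its end, in the units of the state.
- manip.read_state(): the state, without advancing time (a new reading comes with each control period).
- imaging.snapshot(name): name is "scene" or "top"; returns a dict with "frame" (480x640x3 uint8, blue, green, red), "camera_matrix" (3x3 intrinsics, pixels), "eye" and "orientation" of the camera in the world. Camera axes: x right, y up, looking along -z (the intrinsics and any distortion apply to the point x, -y, -z); pixel columns grow to the right and rows downward; lengths in m; the calibration is good to about 2 mm. A picture is of the moment at which its call begins. There is no depth.
- manip.job_done(): hands the job in; it is judged then, once.
The state is a dict: "t": time; "joint_pos": joint angles; "joint_vel": joint speeds; "joint_torque": joint torques, N m; "tcp_pos": TCP position; "tcp_rot": TCP orientation; "contact_force": force on the tool from outside, world axes, zero at the start; "wrist_torque": the same for the moment, N m; "grip_width": opening from 0.0 (shut) to 1.0 (fully open); "grasp_force": force on a finger pad.
Only numpy, scipy, OpenCV 4.12 (cv2) and the standard library are available. Lean on these libraries where they do the work, as an engineer would, in place of code of your own. Each camera call takes 0.05 s, during which the arm holds its last target. There are 200 camera calls.

## Working session

There is one attempt and no reset: what is moved stays moved. The work goes in short steps, Python scripts to look and compute and a tool call to move; the robot and the scene stay as the last step left them, time stands still between calls to the robot, and variables do not carry over. Pictures are saved under pics/ and viewed, at most 11 in all, crops included, and the job is handed in when it is done.

Besides the shell and the picture viewer there is one more tool, called by a JSON object that holds its "op" and its "data", one argument or row to a line. drive_tool: Moves the arm, as the interface text tells. Its arguments: {"type":"object","properties":{"steps":{"type":"array"},"newtons":{"type":"number"}},"required":["steps"]}

```bash
mkdir -p pics; cat > h.py <<'E'
import numpy as np, cv2
from scipy.spatial.transform import Rotation as R
from workcell import manip, imaging
def ray(s,u,v):
    K=s["camera_matrix"]; d=np.linalg.inv(K)@[u,v,1.]; d=d*[1,-1,-1]
    return R.from_quat(s["orientation"]).apply(d)
def onz(s,u,v,z):
    d=ray(s,u,v); e=np.array(s["eye"]); return e+d*(z-e[2])/d[2]
def proj(s,p):
    c=R.from_quat(s["orientation"]).inv().apply(np.array(p)-s["eye"])*[1,-1,-1]
    q=np.array(s["camera_matrix"])@c; return q[:2]/q[2]
E
python3 - <<'E'
from h import *
for n in("scene","top"):
    s=imaging.snapshot(n); cv2.imwrite(f"pics/{n}0.png",s["frame"]); print([k for k in s],s["eye"],s["orientation"],s["camera_matrix"])
print(manip.read_state(),manip.pinch_z)
E
```

```text
['frame', 'camera_matrix', 'eye', 'orientation'] [ 0.72052117 -0.3334098   0.70097956] [0.24750148 0.05662083 0.21818222 0.94230229] [[456.0968695    0.         325.76534003]
 [  0.         456.0968695  236.54897993]
 [  0.           0.           1.        ]]
['frame', 'camera_matrix', 'eye', 'orientation'] [4.43045057e-01 1.06746363e-03 1.10951273e+00] [ 0.02306485 -0.03409164 -0.69824548  0.71467407] [[539.91562158   0.         314.57245981]
 [  0.         539.91562158 231.69242785]
 [  0.           0.           1.        ]]
{'t': 0.1, 'joint_pos': array([-1.46053393,  0.4266843 ,  0.07387954,  1.60652734, -0.03408414,
        1.11079495, -0.0671302 ]), 'joint_vel': array([-0.00162117, -0.00034116,  0.00019236, -0.00384499,  0.00035058,
       -0.00116411,  0.00186815]), 'joint_torque': array([ 8.89954856e-03, -9.37458014e+01,  3.67805108e+00, -4.55043876e+01,
       -4.84161603e-02,  1.67561334e-02,  5.64890956e-05]), 'tcp_pos': array([0.17331731, 0.65193528, 0.17714347]), 'tcp_rot': array([ 1.29555225e-01,  9.91572040e-01, -5.76663085e-04, -2.13120310e-05]), 'contact_force': array([-0.10105336, -0.40109228,  0.64157546]), 'wrist_torque': array([-0.00830125,  0.02939289, -0.03193465]), 'grasp_force': 0.0, 'grip_width': 1.0001107113998229} -0.0188
```

View pics/scene0.png

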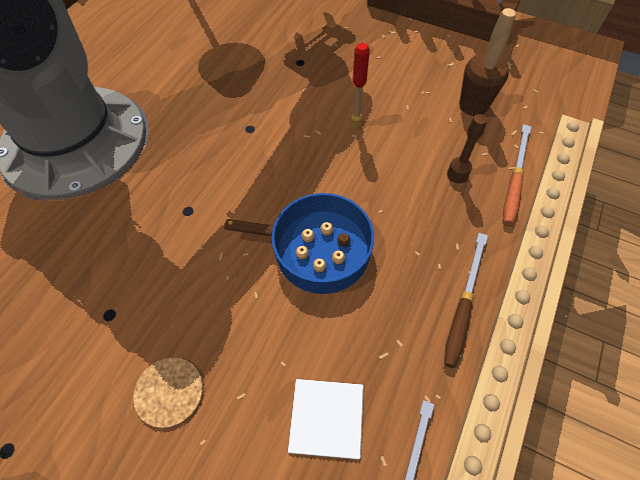

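View pics/top0.png

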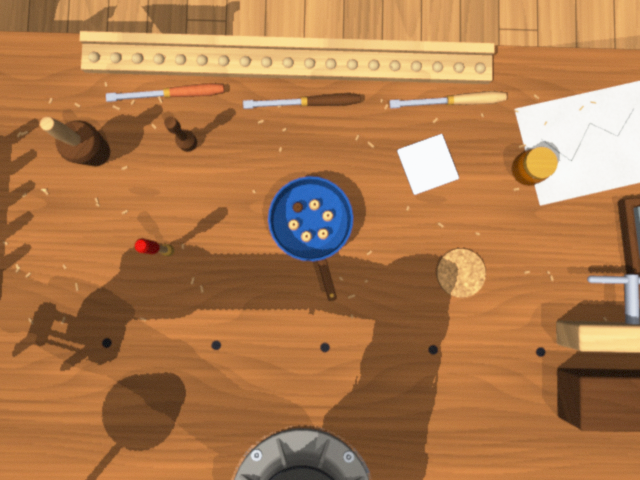

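The top view shows the stirrer (red top ~(147,247), foot ~(166,250)), the pot (311,219) with its handle pointing down to (331,297), the dark bead (298,207) and the cork (461,272). The scene view agrees. Next I measure these.

```bash
cat > m.py <<'E'
from h import *
def big(m,n=1):
    c,_=cv2.findContours(m.astype(np.uint8),cv2.RETR_EXTERNAL,cv2.CHAIN_APPROX_NONE); return sorted(c,key=cv2.contourArea)[::-1][:n]
if __name__=="__main__":
  for n in("top","scene"):
    s=imaging.snapshot(n); h=cv2.cvtColor(s["frame"],cv2.COLOR_BGR2HSV); H,S,V=[h[...,i].astype(int) for i in range(3)]
    print("==",n)
    c=big((H>100)&(H<125)&(S>120)&(V>40))[0]; hull=cv2.convexHull(c)
    # rim outer top edge z=.055
    w=np.array([onz(s,*p,.055)[:2] for p in hull[:,0].astype(float)])
    (cx,cy),r=cv2.minEnclosingCircle(w.astype(np.float32)); e=cv2.fitEllipse(w.astype(np.float32)); print("pot",cx,cy,r,e)
    red=((H<6)|(H>174))&(S>180)&(V>60)
    for c in big(red,2):
        if cv2.contourArea(c)<20: continue
        b=cv2.boundingRect(c); M=cv2.moments(c); u,v=M["m10"]/M["m00"],M["m01"]/M["m00"]
        print("red",b,cv2.contourArea(c),(u,v),onz(s,u,v,.149))
    # beads
    potmask=np.zeros(S.shape,np.uint8); cv2.drawContours(potmask,[hull],-1,1,-1)
    inner=cv2.erode(potmask,np.ones((25,25)))
    for nm,mm in(("pale",(S<150)&(V>130)),("dark",((H<25)|(H>150))&(V<110))):
        for c in big(mm&(inner>0),6):
            if cv2.contourArea(c)<12: continue
            M=cv2.moments(c); u,v=M["m10"]/M["m00"],M["m01"]/M["m00"]; print(nm,cv2.contourArea(c),(round(u),round(v)),onz(s,u,v,.02 if nm=="dark" else .024))
    # cork
    roi=(420,235,90,80) if n=="top" else (115,340,105,105)
    x,y,a,b=roi; sub=s["frame"][y:y+b,x:x+a].astype(float)
    cv2.imwrite(f"pics/cork_{n}.png",cv2.resize(s["frame"][y:y+b,x:x+a],None,fx=4,fy=4))
    k=(H>12)&(V>110)&(S<170); z=np.zeros_like(k); z[y:y+b,x:x+a]=k[y:y+b,x:x+a]
    z=cv2.morphologyEx(z.astype(np.uint8),cv2.MORPH_CLOSE,np.ones((7,7))); z=cv2.morphologyEx(z,cv2.MORPH_OPEN,np.ones((9,9)))
    c=big(z)[0]; hl=cv2.convexHull(c); w=np.array([onz(s,*p,.008)[:2] for p in hl[:,0].astype(float)],np.float32); print("cork",cv2.minEnclosingCircle(w),cv2.fitEllipse(w))
    # handle: end
    if n=="top":
        for p in((331,297),(320,262)): print("handle",onz(s,*p,.05))
        for p in((166,250),(168,251)): print("foot",onz(s,*p,.026))
    else:
        for p in((228,224),(275,231)): print("handle",onz(s,*p,.05))
        print("foot",onz(s,357,120,.02))
E
python3 m.py
```

```text
== top
pot 0.5553405284881592 -0.005544490646570921 0.08306972682476044 ((0.5551901459693909, -0.005622602067887783), (0.16457797586917877, 0.1650560200214386), 69.31248474121094)
red (135, 239, 24, 15) 252.5 (146.16699669966997, 246.36633663366337) [0.48783252 0.28473752 0.149     ]
pale 100.0 (314, 205) [ 0.58606948 -0.01156828  0.024     ]
pale 96.5 (305, 236) [0.52130101 0.00348953 0.024     ]
pale 96.0 (327, 216) [ 0.56410686 -0.03884005  0.024     ]
pale 90.0 (322, 234) [ 0.52753527 -0.03000357  0.024     ]
pale 87.5 (293, 225) [0.54408087 0.02904451 0.024     ]Traceback (most recent call last):
  File "m.py", line 30, in <module>
    c=big(z)[0]; hl=cv2.convexHull(c); w=np.array([onz(s,*p,.008)[:2] for p in hl[:,0].astype(float)],np.float32); print("cork",cv2.minEnclosingCircle(w),cv2.fitEllipse(w))
                                                                                                                                                          ~~~~~~~~~~~~~~^^^
cv2.error: OpenCV(4.12.0) /io/opencv/modules/imgproc/src/shapedescr.cpp:361: error: (-201:Incorrect size of input array) There should be at least 5 points to fit the ellipse in function 'fitEllipseNoDirect'
```

```bash
python3 - <<'E'
from h import *
s=imaging.snapshot("top"); h=cv2.cvtColor(s["frame"],cv2.COLOR_BGR2HSV)
print(h[272:274,450:472:4].tolist(), h[255,461],h[300:310:5,430:500:30].tolist(), h[207,298],h[240,430:440:5].tolist())
s=imaging.snapshot("scene"); h=cv2.cvtColor(s["frame"],cv2.COLOR_BGR2HSV)
print(h[400,150:190:8].tolist(),h[370,185],h[400,125],h[400,215],h[240,344])
E
sed -i 's/k=(H>12)&(V>110)&(S<170)/k=(H>=14)\&(S<165)\&(V>60)/; s/(V<110))):/(V<90)\&(S>40))):/' m.py; sed -i 's/print("cork",/len(w)>5 and print("cork",/' m.py; python3 m.py
```

```text
[[[16, 132, 154], [16, 137, 145], [16, 133, 219], [17, 127, 232], [19, 120, 247], [17, 129, 229]], [[16, 134, 158], [16, 135, 151], [16, 132, 212], [17, 128, 234], [20, 120, 248], [16, 132, 222]]] [ 16 132 213] [[[14, 166, 134], [14, 170, 194], [13, 167, 200]], [[14, 164, 123], [13, 167, 199], [13, 164, 208]]] [ 13 167 107] [[13, 164, 201], [14, 168, 197]]
[[19, 112, 241], [15, 126, 182], [16, 121, 225], [17, 119, 235], [15, 122, 221]] [ 15 119 137] [ 13 159 168] [ 13 159 175] [ 12 155 115]
== top
pot 0.5553405284881592 -0.005544490646570921 0.08306972682476044 ((0.5552308559417725, -0.005580647382885218), (0.16442547738552094, 0.1650872379541397), 63.5106086730957)
red (135, 239, 24, 15) 247.0 (146.0931174089069, 246.34412955465586) [0.48786883 0.28486962 0.149     ]
pale 96.5 (305, 236) [0.52130101 0.00348953 0.024     ]
pale 95.0 (327, 216) [ 0.56409309 -0.03894929  0.024     ]
pale 94.5 (313, 205) [ 0.58581865 -0.01129936  0.024     ]
pale 89.0 (322, 234) [ 0.52756233 -0.02988263  0.024     ]
pale 87.5 (293, 225) [0.54416395 0.0289621  0.024     ]
cork ((0.45021581649780273, -0.2
[... 561 characters left out ...]
[0.48640354 0.28702005 0.149     ]
pale 100.5 (319, 264) [ 0.56549283 -0.04132705  0.024     ]
pale 97.0 (338, 255) [ 0.58709851 -0.01400454  0.024     ]
pale 96.5 (301, 251) [ 0.52883582 -0.03277861  0.024     ]
pale 87.5 (307, 234) [5.22463875e-01 2.35263964e-04 2.40000000e-02]
pale 84.5 (326, 227) [0.54541832 0.0265725  0.024     ]
dark 45.5 (343, 242) [0.58457735 0.0150646  0.02      ]
cork ((0.43761059641838074, -0.30554795265197754), 0.09367017447948456) ((0.4380297064781189, -0.3096977770328522), (0.16980163753032684, 0.1823250651359558), 151.5391387939453)
handle [ 0.40345331 -0.05330517  0.05      ]
handle [ 0.48024269 -0.03068296  0.05      ]
foot [0.49115008 0.28018643 0.02      ]
```

```bash
sed -i 's/(S<165)/(S<148)/' m.py; python3 m.py | grep -E "cork|=="; cat > d.py <<'E'
import sys
from h import *
s=manip.read_state(); T=R.from_quat(s["tcp_rot"]); p=s["tcp_pos"]
print("t",s["t"],"p",p.round(4),"q",s["joint_pos"].round(2),"F",s["contact_force"].round(1),"w",round(s["grip_width"]*94,1),"g",s["grasp_force"],"X",T.as_matrix().round(3).tolist())
for a in sys.argv[1:]: print(a,T.inv().apply(np.array(eval(a))-p).round(4))
E
python3 d.py ".4875,.2845,.24" ".4875,.2845,.131"
```

```text
== top
cork ((0.4558969736099243, -0.31543636322021484), 0.050881851464509964) ((0.45587506890296936, -0.31589481234550476), (0.09976290911436081, 0.10102324187755585), 9.037447929382324)
== scene
cork ((0.4561852514743805, -0.31418168544769287), 0.052732914686203) ((0.456592321395874, -0.31621500849723816), (0.10120269656181335, 0.10175771266222), 138.15280151367188)
t 0.45 p [0.1734 0.6523 0.1777] q [-1.46  0.43  0.07  1.61 -0.03  1.11 -0.07] F [-0.6 -0.4 -0.6] w 93.9 g 0.0 X [[-0.966, 0.257, -0.0], [0.257, 0.966, -0.0], [0.0, -0.0, -1.0]]
.4875,.2845,.24 [-0.398  -0.2747 -0.0622]
.4875,.2845,.131 [-0.398  -0.2747  0.0468]
```

{"op": "drive_tool", "data": {
  "steps": [
    {"claw": 0, "dz": -0.0625},
    {"claw": 0, "dx": -0.1, "dy": -0.07, "dz": -0.07},
    {"claw": 0, "dx": -0.398, "dy": -0.274, "dz": -0.07},
    {"claw": 0, "dx": -0.398, "dy": -0.274, "dz": -0.07},
    {"claw": 0, "dx": -0.398, "dy": -0.274, "dz": -0.07},
    {"claw": 0, "dx": -0.398, "dy": -0.274, "dz": -0.07},
    {"claw": 0, "dx": -0.398, "dy": -0.274, "dz": -0.07},
    {"claw": 0, "dx": -0.398, "dy": -0.274, "dz": -0.07},
    {"claw": 0, "dx": -0.398, "dy": -0.274, "dz": -0.07},
    {"claw": 0, "dx": -0.398, "dy": -0.274, "dz": -0.07}
  ]
}}

```text
validation failed for argument at $.st...
```

```bash
python3 d.py ".4875,.2845,.24" ".4875,.2845,.131"
```

```text
t 0.45 p [0.1734 0.6523 0.1777] q [-1.46  0.43  0.07  1.61 -0.03  1.11 -0.07] F [-0.6 -0.4 -0.6] w 93.9 g 0.0 X [[-0.966, 0.257, -0.0], [0.257, 0.966, -0.0], [0.0, -0.0, -1.0]]
.4875,.2845,.24 [-0.398  -0.2747 -0.0622]
.4875,.2845,.131 [-0.398  -0.2747  0.0468]
```

{"op": "drive_tool", "data": {
  "steps": [
    {"claw": 0, "dx": 0, "dy": 0, "dz": -0.06, "wx": 0, "wy": 0, "wz": 0},
    {"claw": 0, "dx": -0.05, "dy": -0.034, "dz": -0.07, "wx": 0, "wy": 0, "wz": 0}
  ]
}}

```text
t: 0.7
tcp_pos: [0.2104, 0.61, 0.2508]
tcp_rot: [0.127, 0.992, 0.003, -0.0]
contact_force: [1.7, -0.5, -0.6]
grip_width: 0.997
grasp_force: 0.0
```

{"op": "drive_tool", "data": {
  "steps": [
    {"claw": 0, "dx": -0.06, "dy": -0.04, "dz": 0, "wx": 0, "wy": 0, "wz": 0},
    {"claw": 0, "dx": -0.11, "dy": -0.076, "dz": 0, "wx": 0, "wy": 0, "wz": 0},
    {"claw": 0, "dx": -0.16, "dy": -0.11, "dz": 0, "wx": 0, "wy": 0, "wz": 0},
    {"claw": 0, "dx": -0.21, "dy": -0.145, "dz": 0, "wx": 0, "wy": 0, "wz": 0},
    {"claw": 0, "dx": -0.26, "dy": -0.18, "dz": 0, "wx": 0, "wy": 0, "wz": 0},
    {"claw": 0, "dx": -0.31, "dy": -0.214, "dz": 0, "wx": 0, "wy": 0, "wz": 0},
    {"claw": 0, "dx": -0.346, "dy": -0.24, "dz": 0, "wx": 0, "wy": 0, "wz": 0},
    {"claw": 0, "dx": -0.346, "dy": -0.24, "dz": 0, "wx": 0, "wy": 0, "wz": 0}
  ]
}}

```text
t: 1.7
tcp_pos: [0.4879, 0.2824, 0.248]
tcp_rot: [0.132, 0.991, -0.0, 0.0]
contact_force: [-0.6, 0.6, 0.1]
grip_width: 0.999
grasp_force: 0.0
```

```bash
python3 d.py ".4875,.2845,.24" ".4875,.2845,.131"; python3 - <<'E'
from h import *
s=imaging.snapshot("scene");cv2.imwrite("pics/s1.png",s["frame"])
E
```

```text
t 1.7 p [0.4879 0.2824 0.248 ] q [-0.92  0.19  0.32  1.79 -0.06  1.18  0.73] F [-0.6  0.6  0.1] w 93.9 g 0.0 X [[-0.965, 0.262, 0.001], [0.262, 0.965, -0.0], [-0.001, -0.0, -1.0]]
.4875,.2845,.24 [0.0009 0.0019 0.008 ]
.4875,.2845,.131 [0.001 0.002 0.117]
```

View pics/s1.png

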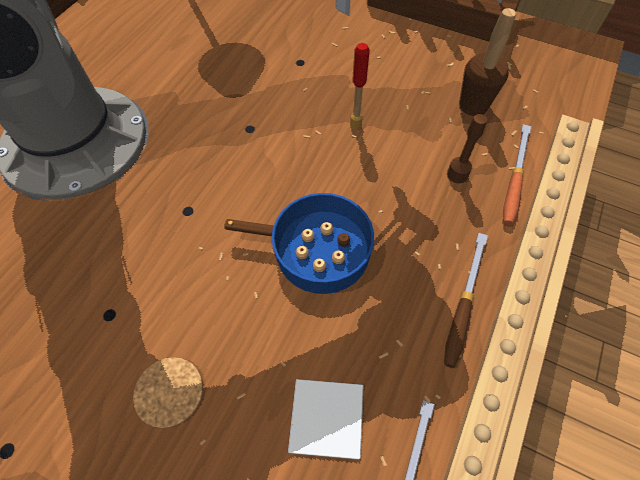

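The stirrer is now in sunlight, with its brass foot around (356,125), handle at (361,66) and the gripper out of view above. I'll refine its axis before going down.

```bash
python3 - <<'E'
from h import *
s=imaging.snapshot("scene"); h=cv2.cvtColor(s["frame"],cv2.COLOR_BGR2HSV); H,S,V=[h[...,i].astype(int) for i in range(3)]
red=((H<6)|(H>174))&(S>180)&(V>60)
for v in (50,60,70,80):
    c=np.where(red[v,340:380])[0]+340; print(v,c.min(),c.max())
for p in [(.4875,.2845),(.489,.2825)]:
    print(p,[proj(s,(*p,z)).round(1).tolist() for z in(0,.026,.108,.116,.182,.19)])
print(np.where(red[30:110,345:375].any(1))[0][[0,-1]]+30)
v=125; print(h[v,345:370].tolist())
E
```

```text
50 355 368
60 355 367
70 354 366
80 353 365
(0.4875, 0.2845) [[355.6, 125.0], [356.4, 115.8], [359.1, 83.7], [359.3, 80.2], [361.9, 49.6], [362.2, 45.5]]
(0.489, 0.2825) [[355.9, 125.9], [356.7, 116.7], [359.4, 84.6], [359.7, 81.2], [362.2, 50.5], [362.6, 46.5]]
[43 86]
[[13, 156, 176], [13, 157, 177], [13, 156, 178], [13, 151, 183], [12, 150, 179], [16, 158, 121], [18, 152, 94], [19, 172, 98], [19, 163, 100], [18, 171, 97], [20, 159, 96], [19, 158, 97], [19, 161, 92], [19, 158, 89], [18, 161, 87], [18, 149, 84], [17, 155, 74], [13, 157, 135], [13, 154, 137], [13, 160, 134], [14, 155, 138], [13, 159, 149], [13, 157, 151], [12, 155, 151], [13, 155, 145]]
```

{"op": "drive_tool", "data": {
  "steps": [
    {"claw": 0, "dx": 0, "dy": 0.001, "dz": 0.05, "wx": 0, "wy": 0, "wz": 0},
    {"claw": 0, "dx": 0, "dy": 0.001, "dz": 0.09, "wx": 0, "wy": 0, "wz": 0},
    {"claw": 0, "dx": 0, "dy": 0.001, "dz": 0.117, "wx": 0, "wy": 0, "wz": 0},
    {"claw": 0, "dx": 0, "dy": 0.001, "dz": 0.117, "wx": 0, "wy": 0, "wz": 0}
  ]
}}

```text
t: 2.3
tcp_pos: [0.4841, 0.2873, 0.1292]
tcp_rot: [0.129, 0.992, -0.001, -0.001]
contact_force: [0.6, 0.8, 0.7]
grip_width: 1.001
grasp_force: 0.0
```

```bash
python3 - <<'E'
from h import *
s=imaging.snapshot("scene");cv2.imwrite("pics/s2.png",cv2.resize(s["frame"][0:150,280:440],None,fx=4,fy=4))
E
python3 d.py
```

```text
t 2.35 p [0.4851 0.2876 0.1307] q [-0.9   0.3   0.3   1.92 -0.11  0.94  0.77] F [0.4 0.3 0.4] w 94.0 g 0.0 X [[-0.967, 0.255, -0.001], [0.255, 0.967, -0.001], [0.001, -0.001, -1.0]]
```

View pics/s2.png

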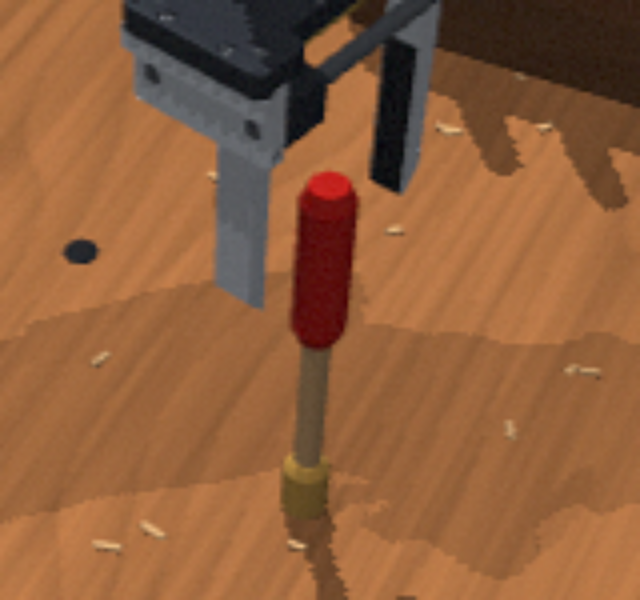

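The open fingers have tips at about (340,75) and (378,46), full pixels, around the handle. They look set behind the rod, so I check by projecting the TCP.

```bash
python3 - <<'E'
from h import *
s=imaging.snapshot("scene"); st=manip.read_state(); p=st["tcp_pos"]; M=R.from_quat(st["tcp_rot"]).as_matrix()
print("tcp",proj(s,p), "tips", [proj(s,p+M[:,1]*a) for a in(-.053,.053)])
# foot bottom front edge at crop(305,518), top of cap crop(330,185), red bottom front edge (318,347)
f=lambda u,v:(280+u/4,v/4)
print("foot front edge",onz(s,*f(305,517),0)); print("cap centre",onz(s,*f(330,186),.19)); print("red low",onz(s,*f(318,347),.112))
print("tip mid", onz(s,*f(316,243),.131))
t=imaging.snapshot("top"); print(proj(t,p)); cv2.imwrite("pics/t2.png",cv2.resize(t["frame"][190:300,80:230],None,fx=4,fy=4))
E
```

```text
tcp [359.78156405  71.92435044] tips [array([340.8731461 ,  87.74757176]), array([377.80341678,  56.8430377 ])]
foot front edge [0.4933672  0.27448583 0.        ]
cap centre [0.48891836 0.28244697 0.19      ]
red low [0.49303119 0.27339964 0.112     ]
tip mid [0.47224116 0.31482756 0.131     ]
[147.25640969 247.97757154]
```

View pics/t2.png

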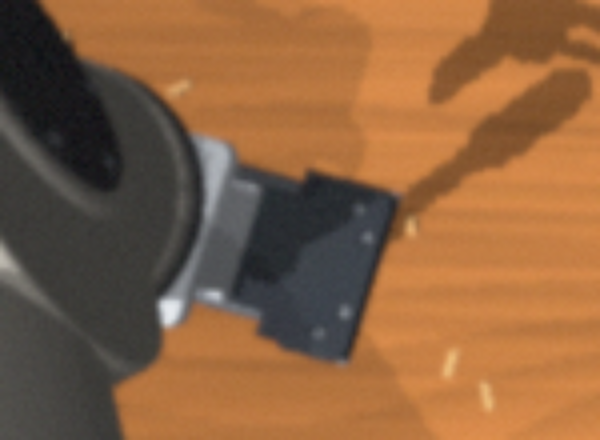

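{"op": "drive_tool", "data": {
  "steps": [
    {"claw": 0, "dx": -0.004, "dy": -0.002, "dz": 0, "wx": 0, "wy": 0, "wz": 0},
    {"claw": 0.3, "dx": -0.004, "dy": -0.002, "dz": 0, "wx": 0, "wy": 0, "wz": 0},
    {"claw": 0.5, "dx": -0.004, "dy": -0.002, "dz": 0, "wx": 0, "wy": 0, "wz": 0},
    {"claw": 0.6, "dx": -0.004, "dy": -0.002, "dz": 0, "wx": 0, "wy": 0, "wz": 0},
    {"claw": 0.7, "dx": -0.004, "dy": -0.002, "dz": 0, "wx": 0, "wy": 0, "wz": 0},
    {"claw": 0.75, "dx": -0.004, "dy": -0.002, "dz": 0, "wx": 0, "wy": 0, "wz": 0},
    {"claw": 0.85, "dx": -0.004, "dy": -0.002, "dz": 0, "wx": 0, "wy": 0, "wz": 0},
    {"claw": 1, "dx": -0.004, "dy": -0.002, "dz": 0, "wx": 0, "wy": 0, "wz": 0},
    {"claw": 1, "dx": -0.004, "dy": -0.002, "dz": 0, "wx": 0, "wy": 0, "wz": 0}
  ],
  "newtons": 40
}}

```text
t: 3.58
tcp_pos: [0.4893, 0.2838, 0.1308]
tcp_rot: [0.13, 0.992, -0.0, -0.0]
contact_force: [-0.2, -0.6, -0.3]
grip_width: 0.268
grasp_force: 40.0
```

```bash
python3 - <<'E'
from h import *
s=imaging.snapshot("scene");cv2.imwrite("pics/s3.png",cv2.resize(s["frame"][0:150,280:440],None,fx=4,fy=4))
print(proj(s,manip.read_state()["tcp_pos"]))
E
python3 d.py
```

```text
[360.64870543  74.29733463]
t 3.625 p [0.4893 0.2838 0.1308] q [-0.89  0.3   0.31  1.92 -0.11  0.94  0.78] F [-0.8  0.4 -0.7] w 25.5 g 39.99988497351296 X [[-0.966, 0.257, -0.0], [0.257, 0.966, -0.0], [0.0, -0.0, -1.0]]
```

View pics/s3.png

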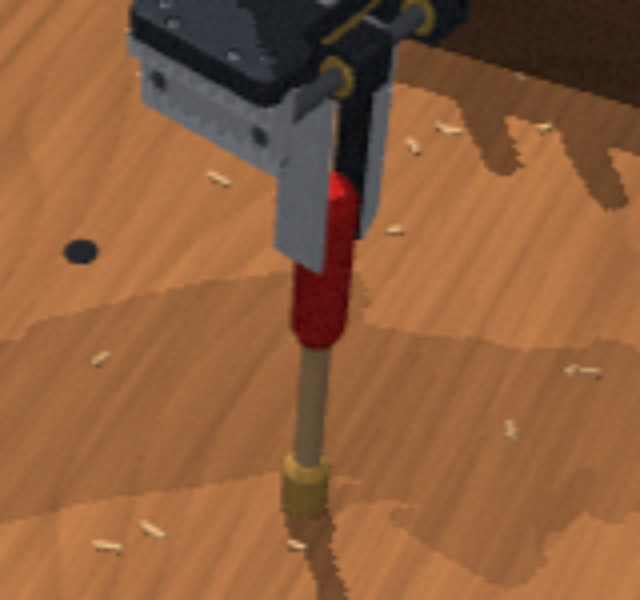

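The grip is firm (25.5 mm opening, 40 N) on the upper handle, with finger tips near (318,265) in the crop. Lifting straight up, then across to the pot's middle.

{"op": "drive_tool", "data": {
  "steps": [
    {"claw": 1, "dx": 0, "dy": 0, "dz": -0.03, "wx": 0, "wy": 0, "wz": 0},
    {"claw": 1, "dx": 0, "dy": 0, "dz": -0.07, "wx": 0, "wy": 0, "wz": 0},
    {"claw": 1, "dx": -0.015, "dy": -0.028, "dz": -0.095, "wx": 0, "wy": 0, "wz": 0},
    {"claw": 1, "dx": -0.04, "dy": -0.075, "dz": -0.095, "wx": 0, "wy": 0, "wz": 0},
    {"claw": 1, "dx": -0.065, "dy": -0.123, "dz": -0.095, "wx": 0, "wy": 0, "wz": 0},
    {"claw": 1, "dx": -0.09, "dy": -0.17, "dz": -0.095, "wx": 0, "wy": 0, "wz": 0},
    {"claw": 1, "dx": -0.115, "dy": -0.218, "dz": -0.095, "wx": 0, "wy": 0, "wz": 0},
    {"claw": 1, "dx": -0.132, "dy": -0.25, "dz": -0.095, "wx": 0, "wy": 0, "wz": 0},
    {"claw": 1, "dx": -0.1395, "dy": -0.264, "dz": -0.095, "wx": 0, "wy": 0, "wz": 0},
    {"claw": 1, "dx": -0.1395, "dy": -0.264, "dz": -0.095, "wx": 0, "wy": 0, "wz": 0}
  ]
}}

```text
t: 4.88
tcp_pos: [0.5563, -0.0075, 0.2256]
tcp_rot: [0.13, 0.991, -0.0, -0.0]
contact_force: [0.2, -0.5, -1.7]
grip_width: 0.269
grasp_force: 40.0
```

```bash
python3 d.py ".556,-.007,.141"; python3 - <<'E'
from h import *
s=imaging.snapshot("scene");cv2.imwrite("pics/s4.png",cv2.resize(s["frame"][60:330,180:460],None,fx=2.2,fy=2.2))
p=manip.read_state()["tcp_pos"]; print("foot pred",proj(s,p-[0,0,.1308]), "pot c",proj(s,(.556,-.007,.006)),"rim",[proj(s,(.556+.084*np.cos(a),-.007+.084*np.sin(a),.055)).round(0).tolist() for a in np.arange(4)*np.pi/2])
E
```

```text
t 4.875 p [ 0.5563 -0.0075  0.2256] q [-0.54  0.2   0.51  1.84 -0.11  1.13  1.32] F [ 0.2 -0.5 -1.7] w 25.3 g 39.99940208857879 X [[-0.966, 0.258, -0.0], [0.258, 0.966, -0.0], [0.0, -0.0, -1.0]]
.556,-.007,.141 [0.0004 0.0005 0.0846]
foot pred [322.67828484 222.92844898] pot c [322.66383222 249.88956744] rim [[370.0, 256.0], [344.0, 197.0], [277.0, 217.0], [298.0, 278.0]]
```

View pics/s4.png

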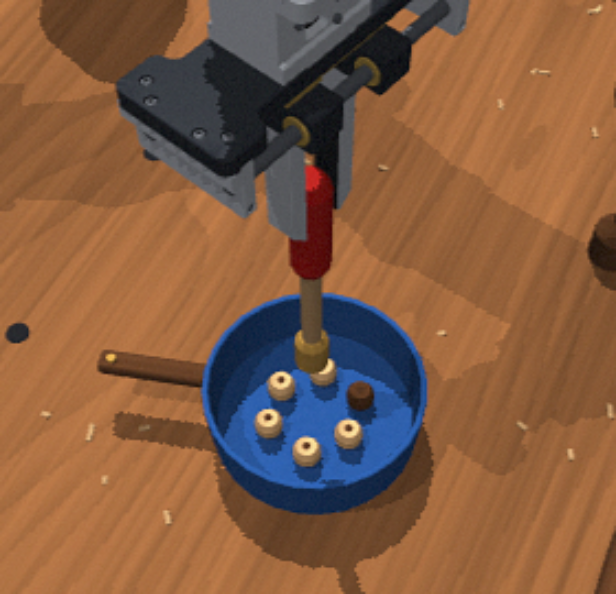

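Foot hangs plumb at full-pixel (322,226), matching the prediction (322.7,223), over the pot's middle. The beads are untouched. Next: down into the free middle, then out towards the handle.

{"op": "drive_tool", "data": {
  "steps": [
    {"claw": 1, "dx": 0, "dy": 0, "dz": 0.03, "wx": 0, "wy": 0, "wz": 0},
    {"claw": 1, "dx": 0, "dy": 0, "dz": 0.055, "wx": 0, "wy": 0, "wz": 0},
    {"claw": 1, "dx": 0, "dy": 0, "dz": 0.075, "wx": 0, "wy": 0, "wz": 0},
    {"claw": 1, "dx": 0, "dy": 0, "dz": 0.0855, "wx": 0, "wy": 0, "wz": 0},
    {"claw": 1, "dx": 0, "dy": 0, "dz": 0.0855, "wx": 0, "wy": 0, "wz": 0}
  ]
}}

```text
t: 5.55
tcp_pos: [0.556, -0.0062, 0.1399]
tcp_rot: [0.129, 0.992, -0.0, -0.001]
contact_force: [0.7, 0.9, -0.4]
grip_width: 0.263
grasp_force: 40.0
```

```bash
python3 d.py; python3 - <<'E'
import numpy as np
P=lambda t:38*np.array([np.cos(np.radians(-31-t)),np.sin(np.radians(-31-t))])
print(P(0).round(1))
for a,b in((0,100),(100,200),(200,300),(300,370)):
    print(a,[(P(t)-P(a)).round(1).tolist() for t in range(a+10,b+1,10)])
E
```

```text
t 5.55 p [ 0.556  -0.0062  0.1399] q [-0.51  0.29  0.49  1.94 -0.17  0.95  1.37] F [ 0.7  0.9 -0.4] w 24.8 g 39.99945593532175 X [[-0.967, 0.256, -0.001], [0.256, 0.967, -0.0], [0.001, -0.0, -1.0]]
[ 32.6 -19.6]
0 [[-3.9, -5.4], [-8.7, -10.0], [-14.1, -13.7], [-20.2, -16.4], [-26.6, -18.0], [-33.2, -18.4], [-39.8, -17.7], [-46.2, -15.9], [-52.1, -13.0], [-57.5, -9.1]]
100 [[-4.6, 4.8], [-8.3, 10.3], [-11.0, 16.3], [-12.6, 22.7], [-13.1, 29.3], [-12.4, 35.9], [-10.5, 42.3], [-7.6, 48.3], [-3.7, 53.6], [1.0, 58.2]]
200 [[5.5, 3.7], [11.5, 6.4], [18.0, 8.0], [24.6, 8.5], [31.2, 7.8], [37.5, 5.9], [43.5, 3.0], [48.8, -0.9], [53.4, -5.6], [57.1, -11.1]]
300 [[2.7, -6.1], [4.3, -12.5], [4.8, -19.1], [4.1, -25.7], [2.2, -32.0], [-0.7, -38.0], [-4.6, -43.4]]
```

{"op": "drive_tool", "data": {
  "steps": [
    {"claw": 1, "dx": 0.007, "dy": -0.004, "dz": 0, "wx": 0, "wy": 0, "wz": 0},
    {"claw": 1, "dx": 0.0125, "dy": -0.0075, "dz": 0, "wx": 0, "wy": 0, "wz": 0},
    {"claw": 1, "dx": 0.018, "dy": -0.011, "dz": 0, "wx": 0, "wy": 0, "wz": 0},
    {"claw": 1, "dx": 0.0235, "dy": -0.014, "dz": 0, "wx": 0, "wy": 0, "wz": 0},
    {"claw": 1, "dx": 0.0285, "dy": -0.017, "dz": 0, "wx": 0, "wy": 0, "wz": 0},
    {"claw": 1, "dx": 0.0326, "dy": -0.0196, "dz": 0, "wx": 0, "wy": 0, "wz": 0},
    {"claw": 1, "dx": 0.0326, "dy": -0.0196, "dz": 0, "wx": 0, "wy": 0, "wz": 0},
    {"claw": 1, "dx": 0.0326, "dy": -0.0196, "dz": 0, "wx": 0, "wy": 0, "wz": 0}
  ]
}}

```text
t: 6.55
tcp_pos: [0.5199, -0.0177, 0.1403]
tcp_rot: [0.13, 0.992, -0.0, 0.0]
contact_force: [0.4, 0.2, -1.9]
grip_width: 0.266
grasp_force: 40.0
```

{"op": "drive_tool", "data": {
  "steps": [
    {"claw": 1, "dx": -0.0039, "dy": -0.0054, "dz": 0, "wx": 0, "wy": 0, "wz": 0},
    {"claw": 1, "dx": -0.0087, "dy": -0.01, "dz": 0, "wx": 0, "wy": 0, "wz": 0},
    {"claw": 1, "dx": -0.0141, "dy": -0.0137, "dz": 0, "wx": 0, "wy": 0, "wz": 0},
    {"claw": 1, "dx": -0.0202, "dy": -0.0164, "dz": 0, "wx": 0, "wy": 0, "wz": 0},
    {"claw": 1, "dx": -0.0266, "dy": -0.018, "dz": 0, "wx": 0, "wy": 0, "wz": 0},
    {"claw": 1, "dx": -0.0332, "dy": -0.0184, "dz": 0, "wx": 0, "wy": 0, "wz": 0},
    {"claw": 1, "dx": -0.0398, "dy": -0.0177, "dz": 0, "wx": 0, "wy": 0, "wz": 0},
    {"claw": 1, "dx": -0.0462, "dy": -0.0159, "dz": 0, "wx": 0, "wy": 0, "wz": 0},
    {"claw": 1, "dx": -0.0521, "dy": -0.013, "dz": 0, "wx": 0, "wy": 0, "wz": 0},
    {"claw": 1, "dx": -0.0575, "dy": -0.0091, "dz": 0, "wx": 0, "wy": 0, "wz": 0}
  ]
}}

```text
t: 7.8
tcp_pos: [0.5734, -0.0411, 0.1402]
tcp_rot: [0.13, 0.992, -0.0, -0.0]
contact_force: [0.9, 0.2, -1.7]
grip_width: 0.268
grasp_force: 40.0
```

```bash
python3 d.py; python3 - <<'E'
from h import *
s=imaging.snapshot("scene");cv2.imwrite("pics/s5.png",cv2.resize(s["frame"][60:330,180:460],None,fx=2.2,fy=2.2))
E
```

```text
t 7.8 p [ 0.5734 -0.0411  0.1402] q [-0.45  0.33  0.5   1.9  -0.19  0.96  1.45] F [ 0.9  0.2 -1.7] w 25.2 g 39.999373197206296 X [[-0.966, 0.257, -0.0], [0.257, 0.966, -0.0], [0.0, -0.0, -1.0]]
```

View pics/s5.png

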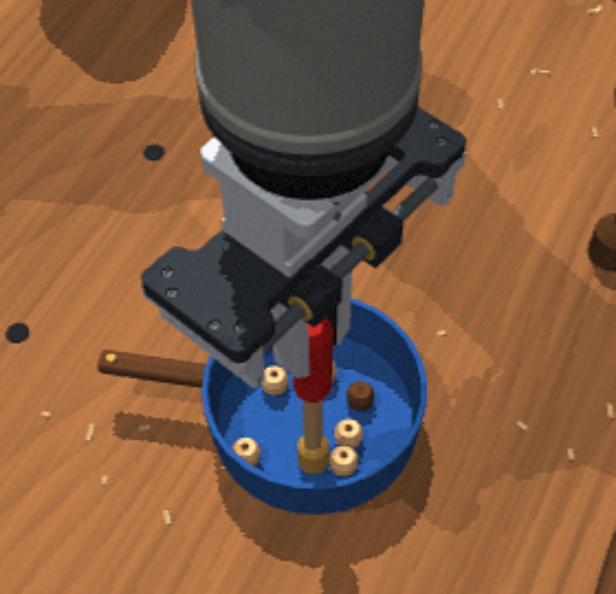

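The foot (313,462 in the crop) pushes a pale bead ahead of it, the radius is 38 mm and the dark bead waits at (361,395). The sweep continues.

{"op": "drive_tool", "data": {
  "steps": [
    {"claw": 1, "dx": -0.0046, "dy": 0.0048, "dz": 0, "wx": 0, "wy": 0, "wz": 0},
    {"claw": 1, "dx": -0.0083, "dy": 0.0103, "dz": 0, "wx": 0, "wy": 0, "wz": 0},
    {"claw": 1, "dx": -0.011, "dy": 0.0163, "dz": 0, "wx": 0, "wy": 0, "wz": 0},
    {"claw": 1, "dx": -0.0126, "dy": 0.0227, "dz": 0, "wx": 0, "wy": 0, "wz": 0},
    {"claw": 1, "dx": -0.0131, "dy": 0.0293, "dz": 0, "wx": 0, "wy": 0, "wz": 0},
    {"claw": 1, "dx": -0.0124, "dy": 0.0359, "dz": 0, "wx": 0, "wy": 0, "wz": 0},
    {"claw": 1, "dx": -0.0105, "dy": 0.0423, "dz": 0, "wx": 0, "wy": 0, "wz": 0},
    {"claw": 1, "dx": -0.0076, "dy": 0.0483, "dz": 0, "wx": 0, "wy": 0, "wz": 0},
    {"claw": 1, "dx": -0.0037, "dy": 0.0536, "dz": 0, "wx": 0, "wy": 0, "wz": 0},
    {"claw": 1, "dx": 0.001, "dy": 0.0582, "dz": 0, "wx": 0, "wy": 0, "wz": 0}
  ]
}}

```text
t: 9.1
tcp_pos: [0.5867, 0.0156, 0.1403]
tcp_rot: [0.13, 0.992, -0.0, -0.0]
contact_force: [0.7, -0.1, -1.3]
grip_width: 0.271
grasp_force: 40.0
```

{"op": "drive_tool", "data": {
  "steps": [
    {"claw": 1, "dx": 0.0055, "dy": 0.0037, "dz": 0, "wx": 0, "wy": 0, "wz": 0},
    {"claw": 1, "dx": 0.0115, "dy": 0.0064, "dz": 0, "wx": 0, "wy": 0, "wz": 0},
    {"claw": 1, "dx": 0.018, "dy": 0.008, "dz": 0, "wx": 0, "wy": 0, "wz": 0},
    {"claw": 1, "dx": 0.0246, "dy": 0.0085, "dz": 0, "wx": 0, "wy": 0, "wz": 0},
    {"claw": 1, "dx": 0.0312, "dy": 0.0078, "dz": 0, "wx": 0, "wy": 0, "wz": 0},
    {"claw": 1, "dx": 0.0375, "dy": 0.0059, "dz": 0, "wx": 0, "wy": 0, "wz": 0},
    {"claw": 1, "dx": 0.0435, "dy": 0.003, "dz": 0, "wx": 0, "wy": 0, "wz": 0},
    {"claw": 1, "dx": 0.0488, "dy": -0.0009, "dz": 0, "wx": 0, "wy": 0, "wz": 0},
    {"claw": 1, "dx": 0.0534, "dy": -0.0056, "dz": 0, "wx": 0, "wy": 0, "wz": 0},
    {"claw": 1, "dx": 0.0571, "dy": -0.0111, "dz": 0, "wx": 0, "wy": 0, "wz": 0}
  ]
}}

```text
t: 10.35
tcp_pos: [0.5286, 0.0188, 0.1403]
tcp_rot: [0.13, 0.992, -0.0, 0.0]
contact_force: [0.1, 0.5, -1.5]
grip_width: 0.266
grasp_force: 40.0
```

{"op": "drive_tool", "data": {
  "steps": [
    {"claw": 1, "dx": 0.0027, "dy": -0.0061, "dz": 0, "wx": 0, "wy": 0, "wz": 0},
    {"claw": 1, "dx": 0.0043, "dy": -0.0125, "dz": 0, "wx": 0, "wy": 0, "wz": 0},
    {"claw": 1, "dx": 0.0048, "dy": -0.0191, "dz": 0, "wx": 0, "wy": 0, "wz": 0},
    {"claw": 1, "dx": 0.0041, "dy": -0.0257, "dz": 0, "wx": 0, "wy": 0, "wz": 0},
    {"claw": 1, "dx": 0.0022, "dy": -0.032, "dz": 0, "wx": 0, "wy": 0, "wz": 0},
    {"claw": 1, "dx": -0.0007, "dy": -0.038, "dz": 0, "wx": 0, "wy": 0, "wz": 0},
    {"claw": 1, "dx": -0.0007, "dy": -0.038, "dz": 0, "wx": 0, "wy": 0, "wz": 0},
    {"claw": 1, "dx": -0.0027, "dy": -0.041, "dz": 0, "wx": 0, "wy": 0, "wz": 0},
    {"claw": 1, "dx": -0.0027, "dy": -0.041, "dz": 0, "wx": 0, "wy": 0, "wz": 0}
  ]
}}

```text
t: 11.48
tcp_pos: [0.5211, -0.0213, 0.1403]
tcp_rot: [0.13, 0.992, -0.0, -0.0]
contact_force: [-0.1, -0.4, -2.6]
grip_width: 0.265
grasp_force: 40.0
```

```bash
python3 d.py; python3 - <<'E'
from h import *
s=imaging.snapshot("scene");cv2.imwrite("pics/s6.png",cv2.resize(s["frame"][60:330,180:460],None,fx=2.2,fy=2.2))
E
```

```text
t 11.475 p [ 0.5211 -0.0213  0.1403] q [-0.52  0.23  0.51  2.01 -0.14  0.93  1.37] F [-0.1 -0.4 -2.6] w 24.9 g 39.99942151713185 X [[-0.966, 0.257, -0.0], [0.257, 0.966, -0.0], [-0.0, -0.0, -1.0]]
```

View pics/s6.png

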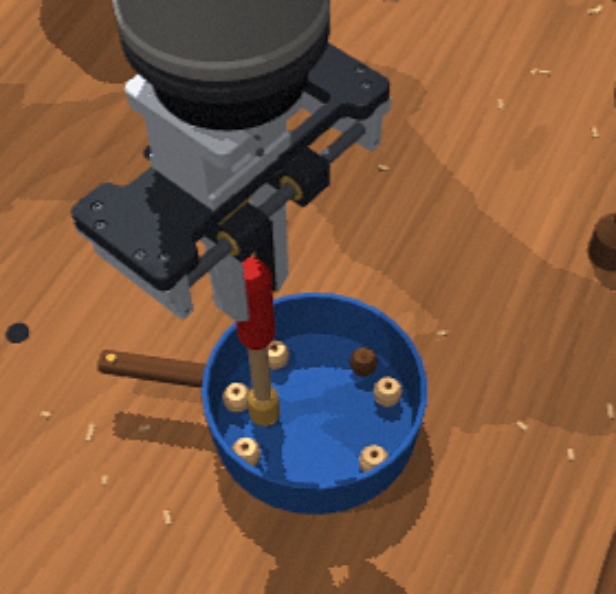

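The stroke is back at the handle side. All six beads are in the pot and the dark bead has moved from (361,395) to (363,362) in the crop, about 25 mm outward. Lifting and going to the cork.

{"op": "drive_tool", "data": {
  "steps": [
    {"claw": 1, "dx": 0, "dy": 0, "dz": -0.02, "wx": 0, "wy": 0, "wz": 0},
    {"claw": 1, "dx": 0, "dy": 0, "dz": -0.05, "wx": 0, "wy": 0, "wz": 0},
    {"claw": 1, "dx": 0, "dy": 0, "dz": -0.085, "wx": 0, "wy": 0, "wz": 0},
    {"claw": 1, "dx": -0.001, "dy": -0.02, "dz": -0.095, "wx": 0, "wy": 0, "wz": 0},
    {"claw": 1, "dx": -0.003, "dy": -0.06, "dz": -0.095, "wx": 0, "wy": 0, "wz": 0},
    {"claw": 1, "dx": -0.005, "dy": -0.11, "dz": -0.095, "wx": 0, "wy": 0, "wz": 0},
    {"claw": 1, "dx": -0.007, "dy": -0.16, "dz": -0.095, "wx": 0, "wy": 0, "wz": 0},
    {"claw": 1, "dx": -0.009, "dy": -0.21, "dz": -0.095, "wx": 0, "wy": 0, "wz": 0},
    {"claw": 1, "dx": -0.011, "dy": -0.255, "dz": -0.095, "wx": 0, "wy": 0, "wz": 0},
    {"claw": 1, "dx": -0.012, "dy": -0.285, "dz": -0.095, "wx": 0, "wy": 0, "wz": 0}
  ]
}}

```text
t: 12.78
tcp_pos: [0.4574, -0.3025, 0.2347]
tcp_rot: [0.131, 0.991, -0.0, -0.0]
contact_force: [0.4, 0.6, -2.7]
grip_width: 0.264
grasp_force: 40.0
```

{"op": "drive_tool", "data": {
  "steps": [
    {"claw": 1, "dx": -0.001, "dy": -0.0167, "dz": 0, "wx": 0, "wy": 0, "wz": 0},
    {"claw": 1, "dx": -0.001, "dy": -0.0167, "dz": 0, "wx": 0, "wy": 0, "wz": 0},
    {"claw": 1, "dx": -0.001, "dy": -0.0167, "dz": 0.03, "wx": 0, "wy": 0, "wz": 0},
    {"claw": 1, "dx": -0.001, "dy": -0.0167, "dz": 0.06, "wx": 0, "wy": 0, "wz": 0},
    {"claw": 1, "dx": -0.001, "dy": -0.0167, "dz": 0.08, "wx": 0, "wy": 0, "wz": 0},
    {"claw": 1, "dx": -0.001, "dy": -0.0167, "dz": 0.08, "wx": 0, "wy": 0, "wz": 0},
    {"claw": 1, "dx": -0.001, "dy": -0.0167, "dz": 0.08, "wx": 0, "wy": 0, "wz": 0}
  ]
}}

```text
t: 13.65
tcp_pos: [0.4563, -0.3161, 0.156]
tcp_rot: [0.129, 0.992, -0.0, 0.0]
contact_force: [-0.2, -0.8, -2.2]
grip_width: 0.268
grasp_force: 40.0
```

```bash
python3 d.py ".456,-.316,.139"; python3 - <<'E'
from h import *
s=imaging.snapshot("scene");cv2.imwrite("pics/s7.png",cv2.resize(s["frame"][270:470,60:340],None,fx=2.5,fy=2.5))
p=manip.read_state()["tcp_pos"]; print("foot pred",proj(s,p-[0,0,.1308]), "cork c",proj(s,(.456,-.316,.008)))
E
```

```text
t 13.65 p [ 0.4563 -0.3161  0.156 ] q [-0.1   0.3   0.72  1.93 -0.24  0.99  2.04] F [-0.2 -0.8 -2.2] w 25.2 g 39.999386976705864 X [[-0.966, 0.257, 0.0], [0.257, 0.966, -0.0], [-0.001, -0.0, -1.0]]
.456,-.316,.139 [0.0004 0.     0.017 ]
foot pred [164.69911479 388.31290408] cork c [168.14700062 390.40817337]
```

View pics/s7.png

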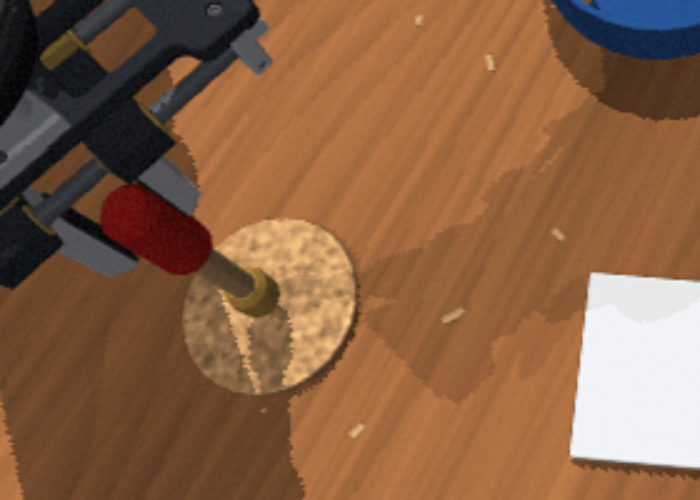

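The foot (255,295 in the crop) hangs about over the cork's centre (270,305). Lowering slowly.

{"op": "drive_tool", "data": {
  "steps": [
    {"claw": 1, "dx": 0, "dy": 0, "dz": 0.007, "wx": 0, "wy": 0, "wz": 0},
    {"claw": 1, "dx": 0, "dy": 0, "dz": 0.012, "wx": 0, "wy": 0, "wz": 0},
    {"claw": 1, "dx": 0, "dy": 0, "dz": 0.0145, "wx": 0, "wy": 0, "wz": 0},
    {"claw": 1, "dx": 0, "dy": 0, "dz": 0.016, "wx": 0, "wy": 0, "wz": 0},
    {"claw": 1, "dx": 0, "dy": 0, "dz": 0.0165, "wx": 0, "wy": 0, "wz": 0},
    {"claw": 1, "dx": 0, "dy": 0, "dz": 0.0165, "wx": 0, "wy": 0, "wz": 0}
  ]
}}

```text
t: 14.45
tcp_pos: [0.4561, -0.3162, 0.1389]
tcp_rot: [0.13, 0.992, -0.0, 0.0]
contact_force: [0.3, -0.1, -1.5]
grip_width: 0.265
grasp_force: 40.0
```

{"op": "drive_tool", "data": {
  "steps": [
    {"claw": 1, "dx": 0, "dy": 0, "dz": 0.0003, "wx": 0, "wy": 0, "wz": 0},
    {"claw": 1, "dx": 0, "dy": 0, "dz": 0.0006, "wx": 0, "wy": 0, "wz": 0},
    {"claw": 1, "dx": 0, "dy": 0, "dz": 0.0006, "wx": 0, "wy": 0, "wz": 0}
  ]
}}

```text
t: 14.82
tcp_pos: [0.4565, -0.3164, 0.1387]
tcp_rot: [0.13, 0.992, -0.0, 0.001]
contact_force: [-0.1, 0.7, 6.4]
grip_width: 0.27
grasp_force: 40.0
```

It has touched down at about 8 N. Easing off and opening gradually.

{"op": "drive_tool", "data": {
  "steps": [
    {"claw": 1, "dx": 0, "dy": 0, "dz": -0.0003, "wx": 0, "wy": 0, "wz": 0},
    {"claw": 0.7, "dx": 0, "dy": 0, "dz": -0.0003, "wx": 0, "wy": 0, "wz": 0},
    {"claw": 0.6, "dx": 0, "dy": 0, "dz": -0.0003, "wx": 0, "wy": 0, "wz": 0},
    {"claw": 0.4, "dx": 0, "dy": 0, "dz": -0.0003, "wx": 0, "wy": 0, "wz": 0},
    {"claw": 0.2, "dx": 0, "dy": 0, "dz": -0.0003, "wx": 0, "wy": 0, "wz": 0},
    {"claw": 0, "dx": 0, "dy": 0, "dz": -0.0003, "wx": 0, "wy": 0, "wz": 0},
    {"claw": 0, "dx": 0, "dy": 0, "dz": -0.0003, "wx": 0, "wy": 0, "wz": 0},
    {"claw": 0, "dx": 0, "dy": 0, "dz": -0.0003, "wx": 0, "wy": 0, "wz": 0}
  ],
  "newtons": 10
}}

```text
t: 15.82
tcp_pos: [0.456, -0.3162, 0.1385]
tcp_rot: [0.13, 0.992, -0.0, -0.0]
contact_force: [0.1, 0.3, -0.2]
grip_width: 0.892
grasp_force: 0.0
```

{"op": "drive_tool", "data": {
  "steps": [
    {"claw": 0, "dx": 0, "dy": 0, "dz": -0.03, "wx": 0, "wy": 0, "wz": 0},
    {"claw": 0, "dx": 0, "dy": 0, "dz": -0.07, "wx": 0, "wy": 0, "wz": 0},
    {"claw": 0, "dx": 0, "dy": 0, "dz": -0.11, "wx": 0, "wy": 0, "wz": 0},
    {"claw": 0, "dx": 0, "dy": 0, "dz": -0.13, "wx": 0, "wy": 0, "wz": 0},
    {"claw": 0, "dx": 0, "dy": 0, "dz": -0.13, "wx": 0, "wy": 0, "wz": 0},
    {"claw": 0, "dx": 0, "dy": 0, "dz": -0.13, "wx": 0, "wy": 0, "wz": 0}
  ]
}}

```text
t: 16.58
tcp_pos: [0.4558, -0.3158, 0.2676]
tcp_rot: [0.13, 0.992, 0.0, -0.0]
contact_force: [0.1, -0.7, -0.7]
grip_width: 0.996
grasp_force: 0.0
```

```bash
python3 d.py; python3 - <<'E'
from h import *
s=imaging.snapshot("scene");cv2.imwrite("pics/s8.png",s["frame"])
E
```

```text
t 16.575 p [ 0.4558 -0.3158  0.2676] q [-0.16  0.18  0.76  1.8  -0.13  1.21  1.95] F [ 0.1 -0.7 -0.7] w 93.6 g 0.0 X [[-0.966, 0.257, -0.001], [0.257, 0.966, 0.0], [0.001, 0.0, -1.0]]
```

View pics/s8.png

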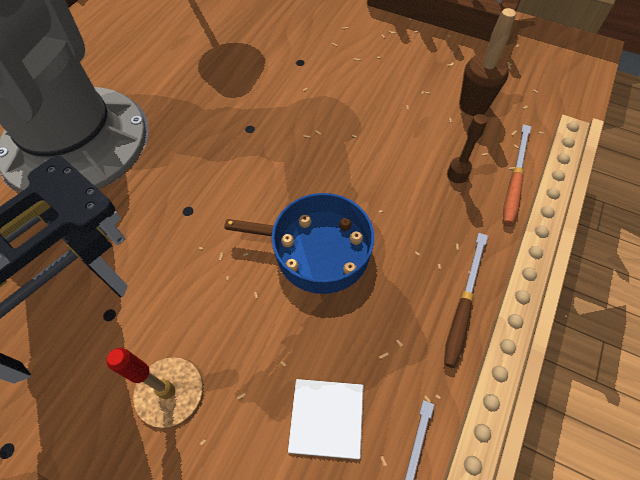

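The stirrer stands upright with its foot at (165,390), in the middle of the cork. All six beads are in the pot, the dark one now at (345,224), and the gripper is clear.

```bash
python3 -c "
from workcell import manip
print(manip.job_done())"
```

```text
the job is handed in; nothing more can be done
None
```

I handed the job in at about 16.6 s: one full anticlockwise stir from the handle and back pushed the dark bead about 25 mm clear and still in the pot, and the stirrer now stands upright and released near the middle of the cork.

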